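# Set the nail drill's speed dial and switch it on

## Task

Turn the dial on top of the free-standing drill unit clockwise until its pointer stands at the preset tab, bearing down on the dial while you turn so that the light unit stays in its place and does not swivel or slide on the mat, but without brute force. Then press the start button all the way and let it come back up. Leave the things standing around alone.

Things in the scene. Friction and masses are not known exactly. Their poses are not given: they have to be found in the camera images.
- unit: nail-drill control unit: light free-standing white plastic box, 180 mm along its x, 140 along y, top 55 mm above its underside, 0.3 to 0.4 kg, on four small feet (60 mm fore and aft, 35 to the sides of its centre). Origin: centre of its underside, z up; the front, with two sockets and the start button, is its -x end, roughly facing the robot. Dial axis 25 mm from the origin towards +x, button axis 62 mm towards -x
- dial (a joint): angle of the dial, rad, 0 to 4 between stops, grows clockwise seen from above, starts at 0 to 0.5, stays where left. Its pointer points 2.0 minus this value (counter-clockwise) from the unit's +x. Stiff, 0.27 N m: turned without pressing down, the whole unit swivels on the mat and the dial does not turn; 10 to 20 N straight down on the dial holds the unit, under 6 N may not
- tab (a joint): angle of the preset tab, same zero and direction as the dial: when the dial's angle equals it, the pointer stands exactly at the tab. 1.7 to 2.9; very stiff, stays put. A small black tongue, 14 mm radially, 9 mm wide, lying on the housing just outside the disc, its top 63 mm above the unit's underside, lower than the disc's face
- dial_face (a point): point on the dial's axis at the height of the disc's face, 66 mm above the unit's underside. The dial is a grey disc 92 mm across with an upright straight black fin across its middle: 14 mm thick, 24 mm tall (top 90 mm above that underside), from 36 mm behind the axis to 30 mm ahead of it plus a small nose and a white line at the pointer end. The bare face either side of the fin can be pressed on
- pointer (a point): the pointer's tip: the rim of the disc, 46 mm from the axis, at the end of the white line, at the face's height
- tab_tip (a point): the inner end of the tab, 48 mm from the dial's axis, where the pointer has to stand
- start_top (a point): centre of the top of the start button, a white round push button 26 mm across in a grey collar 42 mm across, its top about 74 mm above the unit's underside; spring-loaded, 6 mm travel straight down, about 5 N fully down, comes back up by itself
- start (a joint): travel of the start button, m: 0 up, 0.006 fully pressed
- unit_nose (a point): middle of the top edge of the unit's front (-x) end, 90 mm from the origin
- mat: flat grey work mat fixed to the table, 300 mm along x, 370 mm along y, 3 mm thick, the unit stands on it; origin at the centre of its underside
- pump_bottle: bystander: amber pump bottle, 64 mm across, 144 mm tall, standing; origin at the centre of its underside
- tube: bystander: black cream tube standing on its cap, 44 mm wide, 122 mm tall; origin at the centre of its underside
- jar: bystander: glass jar with black cap, 72 mm across, 85 mm tall; origin at the centre of its underside
- drill_rest: bystander: white rest with the drill handpiece lying on it, 160 mm long along its x, 50 mm wide, 49 mm tall; origin at the centre of its underside
Things that resemble listed ones, but are neither listed nor needed, are in the scene too. Of the things shaped like the unit, the white one is meant.

How it is judged:
By the outcome, as a careful person would: the job done as asked, in the order asked, and still so for the second after the job is handed in, with the robot touching nothing.
It also fails if it takes over 72 s, if anything falls off the work surface, if the arm or the gripper's body presses on something with over 40 N, if the wrist force passes 120 N, or if a joint passes its speed limit or range.

## Robot

A 6-joint arm with a two-finger parallel gripper is mounted at the origin on the work surface. World frame = base frame: x ahead of the robot, y to its left, z up, the work surface at z = 0. Lengths are in m, angles in rad, forces in N, time in s.
With the tool pointing down it reaches from about 0.275 to 0.825 m from the base axis. Payload 5.2 kg.
Tool frame: the origin (TCP) lies at the very end of the fingers, on their centre line; the grasp point (between the pads) lies 19 mm behind it; z points along the fingers, y is the line along which they close (so a half turn about z gives the same grasp; the last joint's range is limited). The gripper opens to 93 mm and grips with 3 to 60 N. Pads are 15 mm wide; open, the fingers measure 128 mm over their backs; the gripper's body (75 mm by 188 mm) begins 65 mm behind the grasp point.
Start: joints at [0.925, 0.259, 1.535, -0, 1.348, -0.203], TCP at [0.236, 0.497, 0.219] pointing down, gripper open.
Joint ranges: [-3.14, 3.14], [-0.91, 2.08], [0.19, 2.58], [-1.22, 4.36], [0.22, 2.71], [-3.12, 3.12]. Speed limits (rad/s): [2.57, 2.57, 3.14, 3.14, 3.14, 3.14].

## Interface

Orientations are given as a rotation vector (axis times angle).
In Python, from rig import robot, viewer, ticket gives the robot as it stands.
- The arm moves only by the tool apply_moves, never from a script. Its argument "motion" is a list of rows, each an object with "rot": the turn, a rotation vector about the tool's x, y, z normalised to -1 to 1, where 1 is 0.15 rad, a list of three; "translation": the shift along the tool's x, y, z normalised to -1 to 1, where 1 is 0.05 m, a list of three; "hand": the gripper's target within -1 to 1 (shut at 1, half-way at 0, fully open at -1). In form: [{"rot": [ax, ay, az], "translation": [x, y, z], "hand": hand}, ...]. A call has exactly 5 rows; each row shifts and turns the commanded pose from where the row before left it, along the tool's axes as they then stand; what a row does not reach is not made up. A row lasts 1/10 s, in which the tool goes at most 50 mm and 8.59 degrees, less where a joint would pass 70% of its speed; a pose out of reach is approached as far as the arm can. A call with a number of a shift or a turn outside -1 to 1 is refused whole. A call with a gripper value outside its range is refused whole. The fingers move at their own pace and stop on an object; "grip_force" is the grip in N (left out, the last holds). Time passes only in rows, so rows that do not move let the fingers close, or fill a call up. It gives the time, the measured TCP pose, the force, the opening and the grip force at its end, in the units of the state.
- robot.get_obs(): the state, without advancing time (a new reading comes with each control period).
- viewer.camera(name): name is "side" or "top"; returns a dict with "frame" (420x560x3 uint8, blue, green, red), "z_map" (420x560 float32, m along the optical axis (not along the pixel's ray), 0 where there is no reading), "vertical_fov" (degrees; the focal length in pixels is half the picture's height over the tangent of half this angle, whatever the lens; pixels are square), "cx", "cy" (the principal point, pixels), "rvec" (rotation vector, rad) and "tvec" (3), from world to camera coordinates, as OpenCV has them. Camera axes: x right, y down, z forward; pixel columns grow to the right and rows downward; lengths in m; the calibration is good to about 2 mm. A picture is of the moment at which its call begins.
- ticket.job_done(): hands the job in; it is judged then, once.
The state is a dict: "clock": time; "joint_pos": joint angles; "qvel": joint speeds; "joint_torque": joint torques, N m; "position": TCP position; "ee_rot": TCP orientation; "wrist_force": force on the tool from outside, world axes, zero at the start; "moment": the same for the moment, N m; "grip_width": opening from 0.0 (shut) to 1.0 (fully open); "gripper_force": force on a finger pad.
Only numpy, scipy, OpenCV 4.12 (cv2) and the standard library are available. Lean on these libraries where they do the work, as an engineer would, in place of code of your own. Each camera call takes 0.05 s, during which the arm holds its last target. There are 200 camera calls.

## Working session

There is one attempt and no reset: what is moved stays moved. The work goes in short steps, Python scripts to look and compute and a tool call to move; the robot and the scene stay as the last step left them, time stands still between calls to the robot, and variables do not carry over. Pictures are saved under pics/ and viewed, at most 10 in all, crops included, and the job is handed in when it is done.

Besides the shell and the picture viewer there is one more tool, called after "Request:" by a JSON object that holds its "method" and its "body", one argument or row to a line. apply_moves: Moves the arm, as the interface text tells. Scaled input: -1 to 1 covers 0.05 m each way for a shift and 0.15 rad each way for a turn. Its arguments: {"type":"object","properties":{"motion":{"type":"array","items":{"type":"object","properties":{"rot":{"type":"array","items":{"type":"number","minimum":-1,"maximum":1}},"translation":{"type":"array","items":{"type":"number","minimum":-1,"maximum":1}},"hand":{"type":"number"}}}},"grip_force":{"type":"number"}},"required":["motion"]}

```bash
mkdir -p pics
cat > h.py <<'E'
import numpy as np, cv2
from rig import robot, viewer, ticket
def cam(n):
    c=viewer.camera(n); h,w=c["frame"].shape[:2]
    f=h/2/np.tan(np.radians(c["vertical_fov"])/2)
    c["K"]=np.array([[f,0,c["cx"]],[0,f,c["cy"]],[0,0,1]]); c["R"]=cv2.Rodrigues(np.array(c["rvec"],float))[0]
    c["t"]=np.array(c["tvec"],float).ravel(); return c
def ray(c,uv,z):
    d=c["R"].T@np.linalg.inv(c["K"])@np.array([uv[0],uv[1],1.]); o=-c["R"].T@c["t"]
    return o+d*(z-o[2])/d[2]
def proj(c,p):
    q=c["K"]@(c["R"]@np.array(p,float)+c["t"]); return q[:2]/q[2]
def cloud(c):
    z=c["z_map"]; v,u=np.mgrid[:z.shape[0],:z.shape[1]]
    P=np.stack([u,v,np.ones_like(u)],-1)@np.linalg.inv(c["K"]).T*z[...,None]
    return (P-c["t"])@c["R"]
E
python3 - <<'E'
from h import *
for n in("top","side"):
    c=cam(n); cv2.imwrite(f"pics/{n}0.png",c["frame"]); print(n,-c["R"].T@c["t"],c["vertical_fov"],c["cx"],c["cy"])
o=robot.get_obs(); print(o["position"],o["ee_rot"],o["clock"],o["wrist_force"])
E
```

```text
top [ 0.31990634 -0.01117932  1.19512357] 49.055622385332114 280.21942978677714 208.75763558692861
side [ 0.36005443 -0.66884636  0.68326017] 51.646176728620866 281.2241430090356 213.37648577215705
[0.23534066 0.49657739 0.21791448] [-6.89749151e-01 -3.06424992e+00  2.32464246e-03] 0.1 [0.05803112 0.15666037 0.7933905 ]
```

View pics/top0.png

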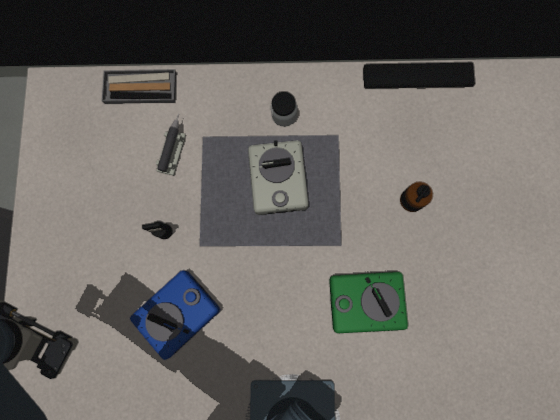

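View pics/side0.png

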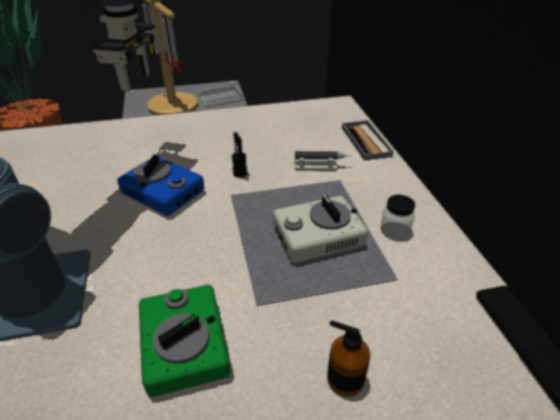

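The top view shows the white unit on the mat. Its dial is at about (277,164), the fin's left end at (262,164), the tab at (275,143) and the button at (280,198). The jar is at (284,107), and the blue and green units are decoys. Next I'll measure positions.

Run:
```python
from h import *
c=cam("top"); f=c["frame"]
H=0.069
P=cloud(c); hsv=cv2.cvtColor(f,cv2.COLOR_BGR2HSV)
# housing outline: depth-based height
z=P[...,2]; m=np.zeros(z.shape,np.uint8)
m[(z>0.045)&(z<0.12)]=1; r=np.zeros_like(m); r[132:222,240:318]=1; m*=r
n,l,s,ce=cv2.connectedComponentsWithStats(m); k=1+np.argmax(s[1:,4])
pts=P[l==k]; print("unit pts",len(pts),"z pct",np.percentile(pts[:,2],[5,50,95]))
hs=pts[(pts[:,2]<0.066)]
rect=cv2.minAreaRect((pts[:,:2]*1000).astype(np.float32)); print("rect mm",rect)
g=cv2.cvtColor(f,cv2.COLOR_BGR2GRAY)
dk=((g<45)&(r>0)).astype(np.uint8)
dk[:, :245]=0
n,l,s,ce=cv2.connectedComponentsWithStats(dk)
for i in range(1,n):
    if s[i,4]>8: print("dark",s[i],ce[i],ray(c,ce[i],0.066))
print("mat z",np.median(z[225:240,220:320]))
cr=cv2.resize(f[130:225,235:325],None,fx=6,fy=6,interpolation=cv2.INTER_CUBIC)
cr=cv2.convertScaleAbs(cr,alpha=1.3); cv2.imwrite("pics/crop0.png",cr)
```

```text
unit pts 3692 z pct [0.05187848 0.05820114 0.08066035]
rect mm ((608.997314453125, 34.43335723876953), (180.87908935546875, 140.0503692626953), 5.647177219390869)
dark [274 141   3   5  14] [275.07142857 142.85714286] [0.69027415 0.04014254 0.066     ]
dark [262 158  29  11 159] [278.25786164 163.05031447] [0.63679063 0.03204897 0.066     ]
dark [276 211  12   2  17] [281.64705882 211.52941176] [0.51194707 0.02375402 0.066     ]
dark [290 210   7   2   9] [292.66666667 210.33333333] [ 0.51475295 -0.00369288  0.066     ]
dark [268 212   6   2   9] [270.66666667 212.66666667] [0.50928687 0.05112416 0.066     ]
mat z 0.002369819795233247
```

View pics/crop0.png

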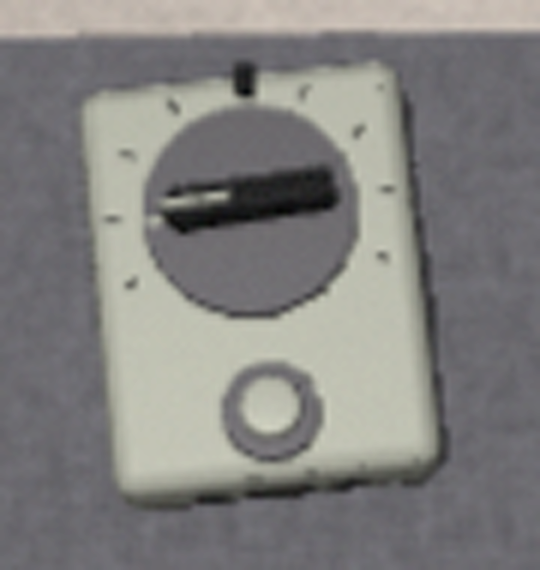

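The crop agrees with the outline: pointer end on the left with the white line, tab at the top at crop (244,78), button at crop (270,405). I'll refine the angles now.

```bash
cat >> h.py <<'E'
YAW=np.radians(5.65); O=np.array([.609,.0344])
def ux(o,yaw,x,y,z): return np.array([o[0]+x*np.cos(yaw)-y*np.sin(yaw),o[1]+x*np.sin(yaw)+y*np.cos(yaw),z])
def wcent(c,p,r,lo=40,hi=110,box=None):
    "darkness-weighted centroid round the projection of p"
    g=cv2.cvtColor(c["frame"],cv2.COLOR_BGR2GRAY).astype(float); u,v=np.round(proj(c,p)).astype(int)
    V,U=np.mgrid[v-r:v+r+1,u-r:u+r+1]; w=np.clip((hi-g[V,U])/(hi-lo),0,1)
    return np.array([(w*U).sum(),(w*V).sum()])/w.sum(), g[V,U].astype(int)
E
python3 - <<'E'
from h import *
d=ux(O,YAW,.025,0,.069); print("dial",d,"button",ux(O,YAW,-.062,0,.077))
for n in("top","side"):
    c=cam(n); g=cv2.cvtColor(c["frame"],cv2.COLOR_BGR2GRAY)
    print(n,"dial px",proj(c,d),"btn px",proj(c,ux(O,YAW,-.062,0,.077)))
    uv,w=wcent(c,[.690,.040,.066],4,40,80); q=ray(c,uv,.066); print("tab",uv,q,np.hypot(*(q-d)[:2]),np.degrees(np.arctan2(q[1]-d[1],q[0]-d[0]))); print(w)
    # fin
    u,v=np.round(proj(c,[d[0],d[1],.08])).astype(int)
    m=np.zeros_like(g); m[v-12:v+13,u-20:u+21]=(g[v-12:v+13,u-20:u+21]<42)
    P=cloud(c); top=(P[...,2]>.086)&(P[...,2]<.1); top&=(np.hypot(P[...,0]-d[0],P[...,1]-d[1])<.05)
    q=P[top][:,:2]; print("fin top pts",len(q),q.mean(0))
    vx,vy,x0,y0=cv2.fitLine((q*1000).astype(np.float32),cv2.DIST_L2,0,.01,.01).ravel(); print("fin ang",np.degrees(np.arctan2(vy,vx)),x0,y0)
    ys,xs=np.nonzero(m); l=cv2.fitLine(np.float32(np.c_[xs,ys]),cv2.DIST_L2,0,.01,.01).ravel(); a=ray(c,l[2:]-8*l[:2],.09);b=ray(c,l[2:]+8*l[:2],.09)
    print("fin mask ang",np.degrees(np.arctan2(*(b-a)[1::-1])))
    if n=="side":
        u,v=np.round(proj(c,d)).astype(int); cv2.imwrite("pics/s1.png",cv2.resize(c["frame"][v-45:v+55,u-70:u+50],None,fx=6,fy=6,interpolation=cv2.INTER_CUBIC))
from scipy.spatial.transform import Rotation as R
o=robot.get_obs(); print(R.from_rotvec(o["ee_rot"]).as_matrix().round(3))
E
```

```text
dial [0.63387855 0.03686128 0.069     ] button [0.5473012  0.02829602 0.077     ]
top dial px [276.31304092 163.86375342] btn px [279.64213794 196.74628865]
tab [275.11624835 142.4015852 ] [0.69148688 0.04002775 0.066     ] 0.05769528660996279 3.146119838224728
[[ 82  81  81  79  77  78  80  83  84]
 [ 79  81  74  60  54  54  67  83  87]
 [ 80  81  72  39  30  34  52  81  86]
 [ 80  75  66  34  27  30  62 106 118]
 [115 106  92  38  26  24  72 122 124]
 [127 124 110  39  29  28  82 135 135]
 [138 138 125  62  21  22  82 141 140]
 [141 142 138 121  95  95 110 140 141]
 [138 128 125 115 106  99 104 120 121]]
fin top pts 172 [0.6327998  0.03654654]
fin ang -81.86429 632.7998 36.54654
fin mask ang -78.959699699129
side dial px [329.3155116  211.75690067] btn px [292.71606689 217.0074405 ]
tab [353.68181818 210.37012987] [0.69023629 0.03271984 0.066     ] 0.056509701588978264 -4.202821740860597
[[138 121 107 101 106 120 142 161 173]
 [151 135 116 103 102 108 124 148 168]
 [157 147 128 109 101 101 111 135 159]
 [153 154 139 117  98  91  96 116 143]
 [138 150 141 113  84  70  70  85 118]
 [119 134 129  95  59  42  40  55  91]
 [104 115 110  76  37  21  22  32  66]
 [ 96 102  97  68  38  22  20  29  56]
 [ 95 100 101  90  69  55  54  56  68]]
fin top pts 159 [0.63396073 0.03141657]
fin ang -81.91373 633.96075 31.416574
fin mask ang -79.77815978000487
[[-0.904  0.428 -0.001]
 [ 0.428  0.904 -0.001]
 [ 0.    -0.001 -1.   ]]
```

View pics/s1.png

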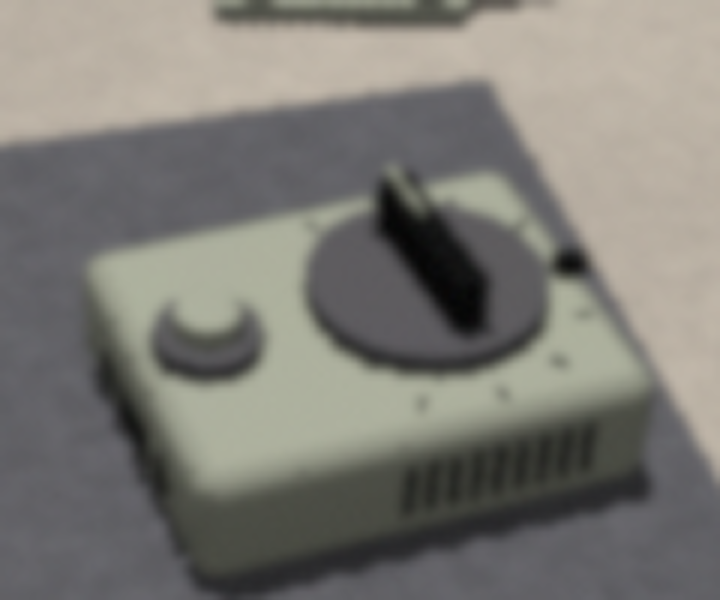

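Both views give the fin at 98.1° in world. The tab is at about 3° and the dial centre at about (0.633,0.035). I'll move over the dial first, then rotate.

Request:
{"method": "apply_moves", "body": {
  "motion": [
    {"rot":[0,0,0],"translation":[-0.74,-0.33,0],"hand":0},
    {"rot":[0,0,0],"translation":[-0.74,-0.33,0],"hand":0},
    {"rot":[0,0,0],"translation":[-0.74,-0.33,0],"hand":0},
    {"rot":[0,0,0],"translation":[-0.74,-0.33,0],"hand":0},
    {"rot":[0,0,0],"translation":[-0.74,-0.33,0],"hand":0}
  ],
  "grip_force": 40
}}

```text
clock: 0.75
position: [0.3682, 0.3419, 0.2187]
ee_rot: [0.689, 3.065, 0.0]
wrist_force: [0.2, 0.4, 0.4]
grip_width: 0.622
gripper_force: 0.0
```

Request:
{"method": "apply_moves", "body": {
  "motion": [
    {"rot":[0,0,0],"translation":[-0.74,-0.33,0],"hand":0},
    {"rot":[0,0,0],"translation":[-0.74,-0.33,0],"hand":0},
    {"rot":[0,0,0],"translation":[-0.74,-0.33,0],"hand":0},
    {"rot":[0,0,0],"translation":[-0.74,-0.33,0],"hand":0},
    {"rot":[0,0,0],"translation":[-0.74,-0.33,0],"hand":0}
  ]
}}

```text
clock: 1.25
position: [0.5001, 0.1879, 0.2187]
ee_rot: [0.69, 3.065, 0.0]
wrist_force: [0.9, -0.6, 0.3]
grip_width: 0.496
gripper_force: 0.0
```

Request:
{"method": "apply_moves", "body": {
  "motion": [
    {"rot":[0,0,0],"translation":[-0.74,-0.33,0],"hand":0},
    {"rot":[0,0,0],"translation":[-0.74,-0.33,0],"hand":0},
    {"rot":[0,0,0],"translation":[-0.74,-0.33,0],"hand":0},
    {"rot":[0,0,0],"translation":[-0.74,-0.33,0],"hand":0},
    {"rot":[0,0,0],"translation":[-0.74,-0.33,0],"hand":0}
  ]
}}

```text
clock: 1.75
position: [0.6319, 0.0341, 0.2185]
ee_rot: [-0.69, -3.065, -0.0]
wrist_force: [0.3, 0.4, 0.6]
grip_width: 0.499
gripper_force: 0.0
```

Request:
{"method": "apply_moves", "body": {
  "motion": [
    {"rot":[0,0,0.66],"translation":[0,0,0],"hand":0},
    {"rot":[0,0,0.66],"translation":[0,0,0],"hand":0},
    {"rot":[0,0,0.66],"translation":[0,0,0],"hand":0},
    {"rot":[0,0,0.66],"translation":[0,0,0],"hand":0},
    {"rot":[0,0,0.66],"translation":[0,0,0],"hand":0}
  ]
}}

```text
clock: 2.25
position: [0.6309, 0.0355, 0.2183]
ee_rot: [-1.425, -2.799, 0.0]
wrist_force: [0.1, -0.3, -0.6]
grip_width: 0.5
gripper_force: 0.0
```

Request:
{"method": "apply_moves", "body": {
  "motion": [
    {"rot":[0,0,0.66],"translation":[0,0,0],"hand":0},
    {"rot":[0,0,0.66],"translation":[0,0,0],"hand":0},
    {"rot":[0,0,0.66],"translation":[0,0,0],"hand":0},
    {"rot":[0,0,0.66],"translation":[0,0,0],"hand":0},
    {"rot":[0,0,0.66],"translation":[0,0,0],"hand":0}
  ]
}}

```text
clock: 2.75
position: [0.6309, 0.0356, 0.2184]
ee_rot: [-2.068, -2.365, 0.0]
wrist_force: [-0.2, 0.9, 0.7]
grip_width: 0.497
gripper_force: 0.0
```

Request:
{"method": "apply_moves", "body": {
  "motion": [
    {"rot":[0,0,0],"translation":[0,0.04,0.6],"hand":0},
    {"rot":[0,0,0],"translation":[0,0,0.7],"hand":0},
    {"rot":[0,0,0],"translation":[0,0,0.7],"hand":0},
    {"rot":[0,0,0],"translation":[0,0,0.6],"hand":0},
    {"rot":[0,0,0],"translation":[0,0,0.2],"hand":0}
  ]
}}

```text
clock: 3.25
position: [0.6305, 0.036, 0.0749]
ee_rot: [-2.06, -2.365, 0.006]
wrist_force: [0.2, -0.0, -1.1]
grip_width: 0.496
gripper_force: 0.0
```

Run:
```python
from h import *
c=cam("side"); u,v=np.round(proj(c,[.633,.035,.08])).astype(int); cv2.imwrite("pics/s2.png",cv2.resize(c["frame"][v-45:v+45,u-60:u+60],None,fx=6,fy=6,interpolation=cv2.INTER_CUBIC))
```

```text
(no output)
```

View pics/s2.png

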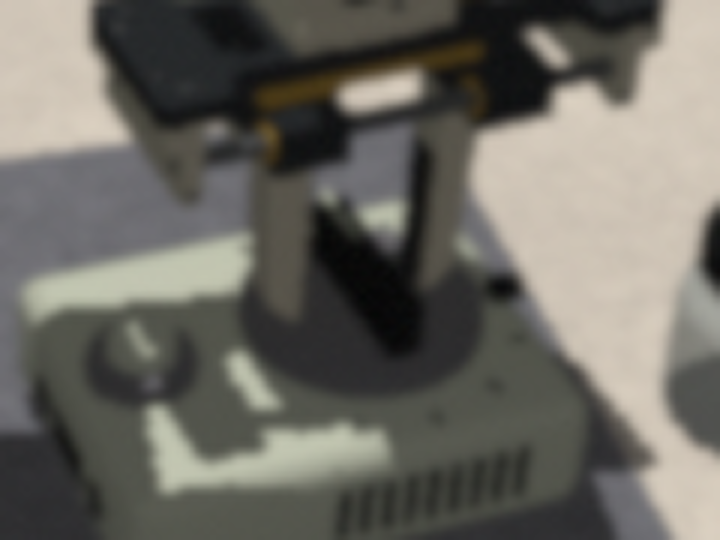

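The fingers straddle the fin. Next I'll press down gently.

Request:
{"method": "apply_moves", "body": {
  "motion": [
    {"rot":[0,0,0],"translation":[0,0,0.03],"hand":0},
    {"rot":[0,0,0],"translation":[0,0,0.03],"hand":0},
    {"rot":[0,0,0],"translation":[0,0,0.02],"hand":0},
    {"rot":[0,0,0],"translation":[0,0,0],"hand":0},
    {"rot":[0,0,0],"translation":[0,0,0],"hand":0}
  ]
}}

```text
clock: 3.8
position: [0.6335, 0.0358, 0.0755]
ee_rot: [2.062, 2.368, 0.001]
wrist_force: [0.1, 0.5, -0.2]
grip_width: 0.502
gripper_force: 0.0
```

Request:
{"method": "apply_moves", "body": {
  "motion": [
    {"rot":[0,0,0],"translation":[0,0,0.03],"hand":0},
    {"rot":[0,0,0],"translation":[0,0,0.03],"hand":0},
    {"rot":[0,0,0],"translation":[0,0,0.02],"hand":0},
    {"rot":[0,0,0],"translation":[0,0,0],"hand":0},
    {"rot":[0,0,0],"translation":[0,0,0],"hand":0}
  ]
}}

```text
clock: 4.3
position: [0.633, 0.0358, 0.0705]
ee_rot: [-2.063, -2.369, 0.0]
wrist_force: [-0.0, 0.5, -0.5]
grip_width: 0.502
gripper_force: 0.0
```

Request:
{"method": "apply_moves", "body": {
  "motion": [
    {"rot":[0,0,0],"translation":[0,0,0.02],"hand":0},
    {"rot":[0,0,0],"translation":[0,0,0.02],"hand":0},
    {"rot":[0,0,0],"translation":[0,0,0],"hand":0},
    {"rot":[0,0,0],"translation":[0,0,0],"hand":0},
    {"rot":[0,0,0],"translation":[0,0,0],"hand":0}
  ]
}}

```text
clock: 4.8
position: [0.6332, 0.0358, 0.0693]
ee_rot: [2.063, 2.369, 0.0]
wrist_force: [-1.8, 0.3, 4.6]
grip_width: 0.499
gripper_force: 2.7
```

Request:
{"method": "apply_moves", "body": {
  "motion": [
    {"rot":[0,0,0],"translation":[0,0,0.01],"hand":0},
    {"rot":[0,0,0],"translation":[0,0,0.01],"hand":0},
    {"rot":[0,0,0],"translation":[0,0,0],"hand":0},
    {"rot":[0,0,0],"translation":[0,0,0],"hand":0},
    {"rot":[0,0,0],"translation":[0,0,0],"hand":0}
  ]
}}

```text
clock: 5.3
position: [0.6332, 0.0358, 0.0692]
ee_rot: [2.062, 2.369, 0.001]
wrist_force: [-3.3, 0.2, 11.7]
grip_width: 0.502
gripper_force: 5.4
```

Request:
{"method": "apply_moves", "body": {
  "motion": [
    {"rot":[0,0,0],"translation":[0,0,0.01],"hand":0.5},
    {"rot":[0,0,0],"translation":[0,0,0],"hand":0.8},
    {"rot":[0,0,0],"translation":[0,0,0],"hand":1},
    {"rot":[0,0,0],"translation":[0,0,0],"hand":1},
    {"rot":[0,0,0],"translation":[0,0,0],"hand":1}
  ],
  "grip_force": 8
}}

```text
clock: 5.8
position: [0.635, 0.0357, 0.0692]
ee_rot: [2.061, 2.366, 0.005]
wrist_force: [-1.0, 0.1, 13.1]
grip_width: 0.152
gripper_force: 15.0
```

Request:
{"method": "apply_moves", "body": {
  "motion": [
    {"rot":[0,0,0],"translation":[0,0,0],"hand":1},
    {"rot":[0,0,0],"translation":[0,0,0],"hand":1},
    {"rot":[0,0,0],"translation":[0,0,0],"hand":1},
    {"rot":[0,0,0],"translation":[0,0,0],"hand":1},
    {"rot":[0,0,0],"translation":[0,0,0],"hand":1}
  ]
}}

```text
clock: 6.3
position: [0.6349, 0.0358, 0.0692]
ee_rot: [2.06, 2.367, 0.004]
wrist_force: [-0.4, 0.4, 9.6]
grip_width: 0.151
gripper_force: 14.6
```

Request:
{"method": "apply_moves", "body": {
  "motion": [
    {"rot":[0,0,0],"translation":[0,0.02,0.01],"hand":1},
    {"rot":[0,0,0],"translation":[0,0,0.005],"hand":1},
    {"rot":[0,0,0],"translation":[0,0,0],"hand":1},
    {"rot":[0,0,0],"translation":[0,0,0],"hand":1},
    {"rot":[0,0,0],"translation":[0,0,0],"hand":1}
  ],
  "grip_force": 35
}}

```text
clock: 6.8
position: [0.635, 0.0358, 0.0692]
ee_rot: [2.061, 2.368, 0.002]
wrist_force: [-4.8, -0.3, 15.5]
grip_width: 0.147
gripper_force: 40.1
```

Run:
```python
from h import *
o=robot.get_obs(); print(o)
```

```text
{'clock': 6.8, 'joint_pos': array([-1.18646307e-01,  5.34142419e-01,  1.50406248e+00, -3.33246806e-04,
        1.10028357e+00, -2.56762557e-01]), 'qvel': array([ 0.0005429 , -0.00034275,  0.00031595,  0.00116756,  0.00090007,
        0.00063465]), 'joint_torque': array([-1.29080485e-01, -4.61613286e+01, -2.20159471e+01,  2.84570837e-01,
       -1.62450504e+00,  2.85585166e-02]), 'position': array([0.63499571, 0.03577931, 0.06916333]), 'ee_rot': array([2.06088620e+00, 2.36752623e+00, 2.35588320e-03]), 'wrist_force': array([-4.81516943, -0.27473947, 15.45777834]), 'moment': array([-0.09353425,  0.95602461,  0.04442841]), 'gripper_force': 40.06990457244683, 'grip_width': 0.14686287138701462}
```

Request:
{"method": "apply_moves", "body": {
  "motion": [
    {"rot":[0,0,0],"translation":[0,-0.02,0],"hand":1},
    {"rot":[0,0,0.2],"translation":[0,0,0],"hand":1},
    {"rot":[0,0,0.3],"translation":[0,0,0],"hand":1},
    {"rot":[0,0,0.3],"translation":[0,0,0],"hand":1},
    {"rot":[0,0,0.2],"translation":[0,0,0],"hand":1}
  ]
}}

```text
clock: 7.3
position: [0.6349, 0.0357, 0.0692]
ee_rot: [2.233, 2.204, 0.005]
wrist_force: [-1.8, 0.1, 14.3]
grip_width: 0.149
gripper_force: 40.0
```

```bash
cat >> h.py <<'E'
def unit_rect(c):
    P=cloud(c); z=P[...,2]; m=((z>.045)&(z<.062)&(abs(P[...,0]-.609)<.13)&(abs(P[...,1]-.034)<.1))
    return cv2.minAreaRect((P[m][:,:2]*1000).astype(np.float32))
E
python3 - <<'E'
from h import *
o=robot.get_obs(); print(o["moment"],o["wrist_force"],o["position"],np.degrees(2*np.arctan2(o["ee_rot"][1],o["ee_rot"][0])))
c=cam("top"); print(unit_rect(c)); cv2.imwrite("pics/t3.png",c["frame"])
E
```

```text
[-0.01018378  0.54269756  0.21091691] [-1.81922199  0.09587272 14.27672307] [0.63491622 0.03570385 0.06919704] 89.25752466774937
((607.22509765625, 34.45322036743164), (178.51889038085938, 140.59136962890625), 5.624780178070068)
```

Unit is holding at 5.62° yaw. I'll keep turning.

Request:
{"method": "apply_moves", "body": {
  "motion": [
    {"rot":[0,0,0.4],"translation":[0,0,0],"hand":1},
    {"rot":[0,0,0.5],"translation":[0,0,0],"hand":1},
    {"rot":[0,0,0.5],"translation":[0,0,0],"hand":1},
    {"rot":[0,0,0.5],"translation":[0,0,0],"hand":1},
    {"rot":[0,0,0.4],"translation":[0,0,0],"hand":1}
  ]
}}

```text
clock: 7.85
position: [0.6348, 0.0357, 0.0692]
ee_rot: [2.58, 1.787, 0.005]
wrist_force: [-2.2, 1.2, 14.8]
grip_width: 0.148
gripper_force: 40.0
```

Request:
{"method": "apply_moves", "body": {
  "motion": [
    {"rot":[0,0,0.4],"translation":[0,0,0],"hand":1},
    {"rot":[0,0,0.5],"translation":[0,0,0],"hand":1},
    {"rot":[0,0,0.5],"translation":[0,0,0],"hand":1},
    {"rot":[0,0,0.5],"translation":[0,0,0],"hand":1},
    {"rot":[0,0,0.4],"translation":[0,0,0],"hand":1}
  ]
}}

```text
clock: 8.35
position: [0.6347, 0.0358, 0.0692]
ee_rot: [2.849, 1.318, 0.006]
wrist_force: [-1.8, 1.2, 14.3]
grip_width: 0.147
gripper_force: 40.0
```

Request:
{"method": "apply_moves", "body": {
  "motion": [
    {"rot":[0,0,0.4],"translation":[0,0,0],"hand":1},
    {"rot":[0,0,0.5],"translation":[0,0,0],"hand":1},
    {"rot":[0,0,0.5],"translation":[0,0,0],"hand":1},
    {"rot":[0,0,0.5],"translation":[0,0,0],"hand":1},
    {"rot":[0,0,0.4],"translation":[0,0,0],"hand":1}
  ]
}}

```text
clock: 8.85
position: [0.6347, 0.0359, 0.0692]
ee_rot: [3.034, 0.81, 0.006]
wrist_force: [-1.6, 0.4, 14.3]
grip_width: 0.147
gripper_force: 39.9
```

Request:
{"method": "apply_moves", "body": {
  "motion": [
    {"rot":[0,0,0.4],"translation":[0,0,0],"hand":1},
    {"rot":[0,0,0.5],"translation":[0,0,0],"hand":1},
    {"rot":[0,0,0.5],"translation":[0,0,0],"hand":1},
    {"rot":[0,0,0.5],"translation":[0,0,0],"hand":1},
    {"rot":[0,0,0.3],"translation":[0,0,0],"hand":1}
  ]
}}

```text
clock: 9.35
position: [0.6346, 0.0359, 0.0692]
ee_rot: [3.126, 0.301, 0.007]
wrist_force: [-2.2, 1.5, 14.2]
grip_width: 0.151
gripper_force: 39.9
```

Run:
```python
from h import *
o=robot.get_obs(); print(o["moment"],o["wrist_force"],o["position"],np.degrees(2*np.arctan2(o["ee_rot"][1],o["ee_rot"][0])))
c=cam("top"); print(unit_rect(c))
s=cam("side"); u,v=np.round(proj(s,[.66,.035,.08])).astype(int)
a=cv2.resize(c["frame"][125:220,235:325],(540,570),interpolation=cv2.INTER_CUBIC)
a=a[:,130:430]
b=cv2.resize(s["frame"][v-45:v+50,u-42:u+40],(492,570),interpolation=cv2.INTER_CUBIC)
cv2.imwrite("pics/c4.png",cv2.convertScaleAbs(np.hstack([a,b]),alpha=1.4))
```

```text
[0.1576069  0.77866273 0.32986742] [-2.24655317  1.51355054 14.2240691 ] [0.63461005 0.03594043 0.06919153] 10.992888968141282
((603.6198120117188, 32.10943603515625), (173.27032470703125, 139.9153594970703), 7.471251964569092)
```

View pics/c4.png

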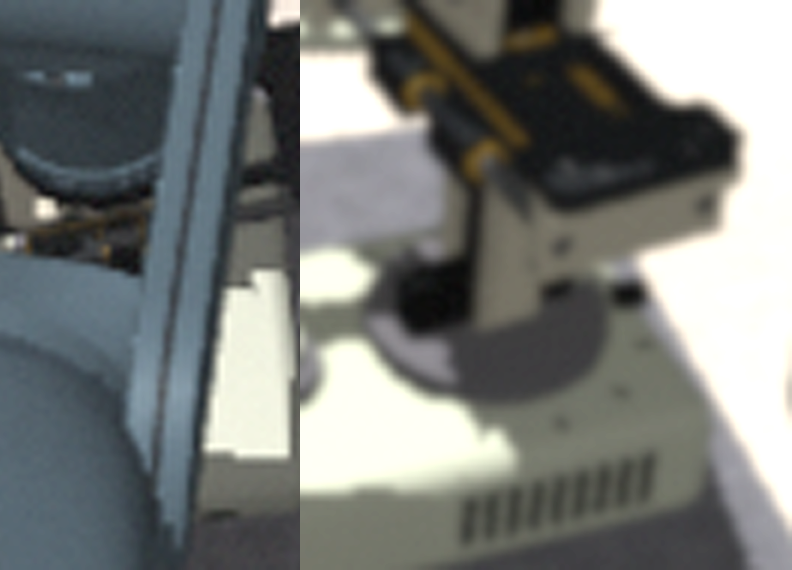

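Request:
{"method": "apply_moves", "body": {
  "motion": [
    {"rot":[0,0,0.2],"translation":[0,0,0],"hand":1},
    {"rot":[0,0,0.3],"translation":[0,0,0],"hand":1},
    {"rot":[0,0,0.25],"translation":[0,0,0],"hand":1},
    {"rot":[0,0,0.1],"translation":[0,0,0],"hand":1},
    {"rot":[0,0,0],"translation":[0,0,0],"hand":1}
  ]
}}

```text
clock: 9.95
position: [0.6346, 0.036, 0.0692]
ee_rot: [3.139, 0.104, 0.007]
wrist_force: [-2.1, 0.9, 14.5]
grip_width: 0.152
gripper_force: 40.3
```

Request:
{"method": "apply_moves", "body": {
  "motion": [
    {"rot":[0,0,0],"translation":[0,0,0],"hand":0.5},
    {"rot":[0,0,0],"translation":[0,0,0],"hand":0.2},
    {"rot":[0,0,0],"translation":[0,0,0],"hand":0.2},
    {"rot":[0,0,0],"translation":[0,0,0],"hand":0.2},
    {"rot":[0,0,0],"translation":[0,0,0],"hand":0.2}
  ]
}}

```text
clock: 10.45
position: [0.6356, 0.0342, 0.0692]
ee_rot: [3.137, 0.104, 0.009]
wrist_force: [-0.9, -3.9, 10.5]
grip_width: 0.396
gripper_force: 6.2
```

Request:
{"method": "apply_moves", "body": {
  "motion": [
    {"rot":[0,0,0],"translation":[0,0,-0.3],"hand":0.2},
    {"rot":[0,0,0],"translation":[0,0,-0.8],"hand":0.2},
    {"rot":[0,0,0],"translation":[0,0,-0.9],"hand":0.2},
    {"rot":[0,0,0],"translation":[0,-0.5,-0.6],"hand":0.2},
    {"rot":[0,0,0],"translation":[0,-0.9,0],"hand":0.2}
  ]
}}

```text
clock: 10.95
position: [0.632, 0.1037, 0.2021]
ee_rot: [3.139, 0.097, 0.017]
wrist_force: [0.5, 0.3, -0.1]
grip_width: 0.397
gripper_force: 0.0
```

Request:
{"method": "apply_moves", "body": {
  "motion": [
    {"rot":[0,0,0],"translation":[0,-0.9,0],"hand":0.2},
    {"rot":[0,0,0],"translation":[0,-0.9,0],"hand":0.2},
    {"rot":[0,0,0],"translation":[0,-0.9,0],"hand":0.2},
    {"rot":[0,0,0],"translation":[0,-0.9,0],"hand":0.2},
    {"rot":[0,0,0],"translation":[0,0,0],"hand":0.2}
  ]
}}

```text
clock: 11.45
position: [0.6149, 0.2913, 0.1957]
ee_rot: [-3.137, -0.113, 0.001]
wrist_force: [-0.3, -0.5, -0.4]
grip_width: 0.4
gripper_force: 0.0
```

```bash
cat > chk.py <<'E'
from h import *
import sys
c=cam("top"); s=cam("side"); print(unit_rect(c),unit_rect(s))
for n,k in(("top",c),("side",s)):
    P=cloud(k); top=(P[...,2]>.084)&(P[...,2]<.1)&(np.hypot(P[...,0]-.6348,P[...,1]-.0345)<.055)
    q=P[top][:,:2]; vx,vy,x0,y0=cv2.fitLine((q*1000).astype(np.float32),cv2.DIST_L2,0,.01,.01).ravel(); print(n,"fin",len(q),np.degrees(np.arctan(vy/vx)),x0,y0, "range",q.min(0),q.max(0))
u,v=np.round(proj(s,[.65,.035,.07])).astype(int)
a=cv2.resize(c["frame"][130:200,250:305],(440,560),interpolation=cv2.INTER_CUBIC)
b=cv2.resize(s["frame"][v-39:v+31,u-23:u+22],(360,560),interpolation=cv2.INTER_CUBIC)
cv2.imwrite(sys.argv[1],cv2.convertScaleAbs(np.hstack([a,b]),alpha=1.4)); print(u,v)
E
python3 chk.py pics/c5.png
```

```text
((608.8650512695312, 34.42507553100586), (181.49227905273438, 139.91336059570312), 5.534012794494629) ((609.4384155273438, 30.294750213623047), (179.65545654296875, 140.96517944335938), 5.383981227874756)
top fin 161 3.7737575 632.2419 36.51927 range [0.59715819 0.02910348] [0.66791646 0.04669034]
side fin 206 4.63248 633.37134 31.880478 range [0.59850956 0.02356523] [0.67202437 0.0445657 ]
336 211
```

View pics/c5.png

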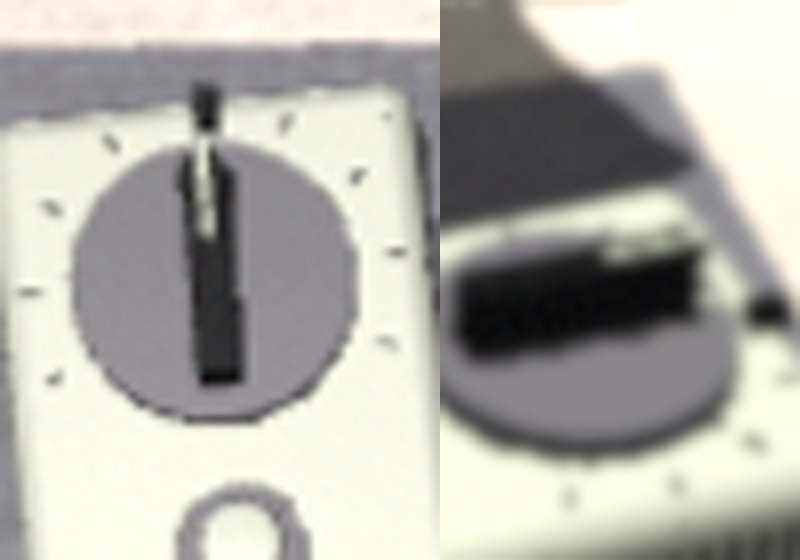

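The unit hasn't moved (same pose, yaw 5.5°). In the top crop the fin line runs through (222,380) and (206,140) and meets the tab at (206,107), about 0.3° off. That is within measuring noise, so the dial stays. I'll check the collar height, then go to the button.

Run:
```python
from h import *
for n in("top","side"):
    P=cloud(cam(n)); m=np.isfinite(P[...,2])
    b=ux(O,YAW,-.062,0,0); r=np.hypot(P[...,0]-b[0],P[...,1]-b[1]-(0 if n=="top" else -.004))
    for a,e in((0,.01),(.010,.014),(.015,.02),(.024,.03)): print(n,a,np.percentile(P[...,2][(r>a)&(r<e)],[10,50,90]).round(4))
```

```text
top 0 [0.0736 0.076  0.0792]
top 0.01 [0.0655 0.0737 0.077 ]
top 0.015 [0.0625 0.0659 0.0689]
top 0.024 [0.0369 0.0558 0.0594]
side 0 [0.0711 0.0751 0.0768]
side 0.01 [0.066  0.072  0.0763]
side 0.015 [0.057  0.0638 0.0666]
side 0.024 [0.0024 0.054  0.0577]
```

Request:
{"method": "apply_moves", "body": {
  "motion": [
    {"rot":[0,0,0],"translation":[-0.21,0.65,0],"hand":1},
    {"rot":[0,0,0],"translation":[-0.21,0.65,0],"hand":1},
    {"rot":[0,0,0],"translation":[-0.21,0.65,0],"hand":1},
    {"rot":[0,0,0],"translation":[-0.21,0.65,0],"hand":1},
    {"rot":[0,0,0],"translation":[-0.21,0.65,0],"hand":1}
  ]
}}

```text
clock: 12.15
position: [0.5744, 0.1164, 0.1966]
ee_rot: [3.14, 0.1, 0.0]
wrist_force: [0.0, -0.8, 0.1]
grip_width: 0.026
gripper_force: 0.0
```

Request:
{"method": "apply_moves", "body": {
  "motion": [
    {"rot":[0,0,0],"translation":[-0.22,0.64,0],"hand":1},
    {"rot":[0,0,0],"translation":[-0.22,0.64,0],"hand":1},
    {"rot":[0,0,0],"translation":[-0.22,0.64,0],"hand":1},
    {"rot":[0,0,0],"translation":[0,0,0],"hand":1},
    {"rot":[0,0,0],"translation":[0,0,0],"hand":1}
  ]
}}

```text
clock: 12.65
position: [0.5481, 0.0198, 0.1967]
ee_rot: [-3.14, -0.098, -0.001]
wrist_force: [-0.6, 0.5, -0.6]
grip_width: 0.003
gripper_force: 0.0
```

Request:
{"method": "apply_moves", "body": {
  "motion": [
    {"rot":[0,0,0],"translation":[0,-0.15,0.5],"hand":1},
    {"rot":[0,0,0],"translation":[0,0,0.7],"hand":1},
    {"rot":[0,0,0],"translation":[0,0,0.6],"hand":1},
    {"rot":[0,0,0],"translation":[0,0,0.4],"hand":1},
    {"rot":[0,0,0],"translation":[0,0,0],"hand":1}
  ]
}}

```text
clock: 13.15
position: [0.5456, 0.0302, 0.0835]
ee_rot: [-3.138, -0.105, 0.01]
wrist_force: [-0.8, 0.1, 0.8]
grip_width: 0.005
gripper_force: 0.0
```

Request:
{"method": "apply_moves", "body": {
  "motion": [
    {"rot":[0,0,0],"translation":[0,0,0.03],"hand":1},
    {"rot":[0,0,0],"translation":[0,0,0.03],"hand":1},
    {"rot":[0,0,0],"translation":[0,0,0.03],"hand":1},
    {"rot":[0,0,0],"translation":[0,0,0],"hand":1},
    {"rot":[0,0,0],"translation":[0,0,0],"hand":1}
  ]
}}

```text
clock: 13.65
position: [0.5481, 0.0291, 0.0825]
ee_rot: [3.14, 0.104, 0.002]
wrist_force: [0.7, -0.1, 0.3]
grip_width: 0.007
gripper_force: 0.0
```

Request:
{"method": "apply_moves", "body": {
  "motion": [
    {"rot":[0,0,0],"translation":[0,0.03,0.03],"hand":1},
    {"rot":[0,0,0],"translation":[0,0,0.05],"hand":1},
    {"rot":[0,0,0],"translation":[0,0,0.05],"hand":1},
    {"rot":[0,0,0],"translation":[0,0,0.04],"hand":1},
    {"rot":[0,0,0],"translation":[0,0,0],"hand":1}
  ]
}}

```text
clock: 14.15
position: [0.5481, 0.0275, 0.0734]
ee_rot: [3.14, 0.104, 0.0]
wrist_force: [0.4, 0.5, 2.5]
grip_width: 0.002
gripper_force: 1.8
```

Request:
{"method": "apply_moves", "body": {
  "motion": [
    {"rot":[0,0,0],"translation":[0,0,0.02],"hand":1},
    {"rot":[0,0,0],"translation":[0,0,0.02],"hand":1},
    {"rot":[0,0,0],"translation":[0,0,0.02],"hand":1},
    {"rot":[0,0,0],"translation":[0,0,0],"hand":1},
    {"rot":[0,0,0],"translation":[0,0,0],"hand":1}
  ]
}}

```text
clock: 14.65
position: [0.5481, 0.0275, 0.0712]
ee_rot: [3.139, 0.104, 0.001]
wrist_force: [-1.4, -0.4, 8.4]
grip_width: 0.007
gripper_force: 4.5
```

Request:
{"method": "apply_moves", "body": {
  "motion": [
    {"rot":[0,0,0],"translation":[0,0,0.008],"hand":1},
    {"rot":[0,0,0],"translation":[0,0,0],"hand":1},
    {"rot":[0,0,0],"translation":[0,0,0],"hand":1},
    {"rot":[0,0,0],"translation":[0,0,0],"hand":1},
    {"rot":[0,0,0],"translation":[0,0,0],"hand":1}
  ]
}}

```text
clock: 15.15
position: [0.5481, 0.0275, 0.0712]
ee_rot: [3.139, 0.104, 0.001]
wrist_force: [-2.7, -1.0, 11.5]
grip_width: 0.006
gripper_force: 5.8
```

The button is fully down: position no longer changes while the force rises. I'll lift and move clear.

Request:
{"method": "apply_moves", "body": {
  "motion": [
    {"rot":[0,0,0],"translation":[0,0,-0.1],"hand":1},
    {"rot":[0,0,0],"translation":[0,0,-0.3],"hand":1},
    {"rot":[0,0,0],"translation":[0,0,-0.8],"hand":1},
    {"rot":[0,0,0],"translation":[0,0,-0.9],"hand":1},
    {"rot":[0,0,0],"translation":[0,-0.5,-0.4],"hand":1}
  ]
}}

```text
clock: 15.65
position: [0.5482, 0.0509, 0.1986]
ee_rot: [3.139, 0.1, 0.008]
wrist_force: [0.6, 0.4, -0.0]
grip_width: 0.006
gripper_force: 0.0
```

Request:
{"method": "apply_moves", "body": {
  "motion": [
    {"rot":[0,0,0],"translation":[0,-0.9,0],"hand":1},
    {"rot":[0,0,0],"translation":[0,-0.9,0],"hand":1},
    {"rot":[0,0,0],"translation":[0,-0.9,0],"hand":1},
    {"rot":[0,0,0],"translation":[0,-0.9,0],"hand":1},
    {"rot":[0,0,0],"translation":[0,-0.5,0],"hand":1}
  ]
}}

```text
clock: 16.15
position: [0.5314, 0.2606, 0.1944]
ee_rot: [-3.139, -0.108, 0.002]
wrist_force: [0.2, 0.3, 0.2]
grip_width: 0.006
gripper_force: 0.0
```

Request:
{"method": "apply_moves", "body": {
  "motion": [
    {"rot":[0,0,0],"translation":[0,0,0],"hand":1},
    {"rot":[0,0,0],"translation":[0,0,0],"hand":1},
    {"rot":[0,0,0],"translation":[0,0,0],"hand":1},
    {"rot":[0,0,0],"translation":[0,0,0],"hand":1},
    {"rot":[0,0,0],"translation":[0,0,0],"hand":1}
  ]
}}

```text
clock: 16.65
position: [0.533, 0.256, 0.195]
ee_rot: [3.14, 0.101, -0.0]
wrist_force: [0.7, 0.1, -0.5]
grip_width: 0.004
gripper_force: 0.0
```

```bash
python3 chk.py pics/c6.png
python3 - <<'E'
from h import *
c=cam("top"); P=cloud(c); b=ux(O,YAW,-.062,0,0); r=np.hypot(P[...,0]-b[0],P[...,1]-b[1]); print("button z",np.median(P[...,2][r<.009]))
# tab by row: darkness centroid per row
g=cv2.cvtColor(c["frame"],cv2.COLOR_BGR2GRAY).astype(float)
w=np.clip((75-g[139:145,272:280])/50,0,1); print((w*np.arange(272,280)).sum(1)/w.sum(1))
E
```

```text
((608.2830200195312, 33.97616195678711), (179.94183349609375, 140.512939453125), 5.7588629722595215) ((608.533203125, 30.404247283935547), (179.19161987304688, 141.34066772460938), 6.1554484367370605)
top fin 161 3.9285197 631.98676 36.51142 range [0.59651271 0.02912751] [0.66862628 0.04686215]
side fin 207 4.748468 633.1341 31.736023 range [0.59852932 0.0237681 ] [0.67167391 0.04350944]
336 211
button z 0.07564826238533012
[         nan 274.6        275.30851064 275.225      275.11304348
 275.46590909]<stdin>:5: RuntimeWarning: invalid value encountered in divide
```

View pics/c6.png

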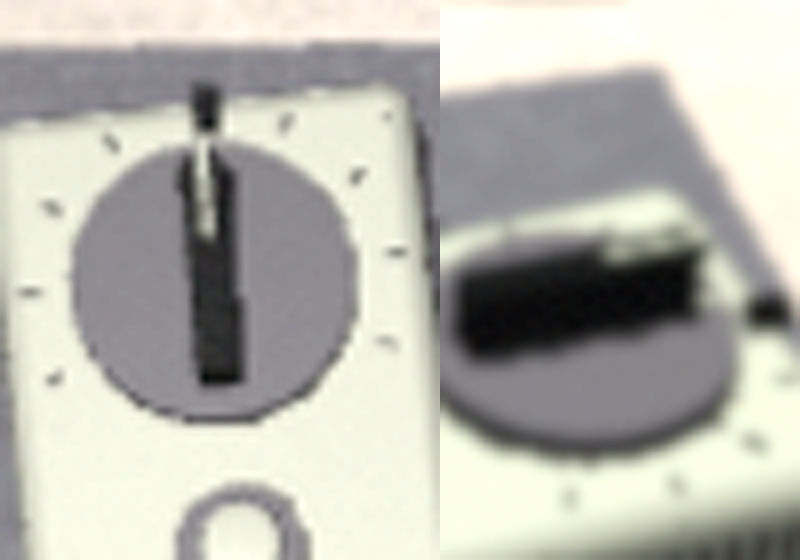

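Pointer and tab line up (tab at crop (206,107), white line ending at (206,135)). The button is back up at z 0.076, the unit hasn't moved, and the gripper is clear.

```bash
python3 -c "
from rig import ticket; print(ticket.job_done())"
```

```text
the job is handed in; nothing more can be done
None
```

I turned the dial clockwise to the preset tab while bearing down with about 14 N, then pressed the start button fully and let it come back up. The pointer measures within about 1° of the tab, the unit stayed in place, and I handed the job in at about 17 s; no verdict was returned.

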